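# Slide the chopping board home on its prep stand and lock it

## Task

The small wooden chopping board has been drawn forward on its prep stand. Push it back along the rails with a fingertip until you feel it drop into its locating notches and lie flat, then swing the steel keeper on the stand's left side right across the board's edge, so that the board cannot jump out while someone chops. Only push: do not lift or ram the board, let the green-capped spice jar ride along untouched and upright, and leave the pepper mill and the mug alone.

Things in the scene. Friction and masses are not known exactly. Their poses are not given: they have to be found in the camera images.
- prep_stand: Prep stand, fixed: 280 (x) x 272 (y) x 72 mm high. Origin: centre of its underside, on the worktop; x runs along the rails to its back, y to its left, z up. Wooden cheeks 20 mm thick, inner faces at y = +-116 mm; inside each a steel rail 18 mm wide, top at z = 55 mm. Open pan between them, floor at z = 12 mm; the front bar (x = -140 to -124 mm) is 40 mm high.
- board: Loose pale chopping board with dark end strips, 170 (x) x 228 (y) x 16 mm, 0.36 to 0.63 kg. Origin: centre of its underside; axes as the stand's; 2 mm side play. It starts 50 to 90 mm short of home, its origin 62 mm up, two 10 mm nylon rods under it (x = +-60 mm, reaching 7 mm below) sliding on the rails. Dragging it takes about 1 to 4 N, more at a jerk or off centre.
- board_front (a point): Middle of the board's front edge (x = -85 mm of the board, nearest the robot), at half its thickness. A 16 mm high upright wooden face, free to be pushed.
- board_home (a point): Point fixed to the stand (x = 45, y = 0, z = 55 mm) where the board's origin lies when home. There both rods fall into notches in the rails, 14 mm long and 8 mm deep: the board drops 7 mm and lies flat on the rails, with 2 mm play either way along x; the notches' far walls then stop it firmly.
- keeper (a joint): Angle of the keeper, a steel bar 60 x 12 x 4 mm on the left cheek (underside at z = 73 mm). 0: along the cheek, pointing to the stand's -x; growing turns it counter-clockwise from above, inwards; 1.57 (stop): square across, pointing to -y. Starts at -0.7 to -0.05 (outwards); stays where left (0.03 N m friction). The board blocks it while riding high; once dropped, it passes 2 mm above.
- keeper_stud (a point): Centre of the top of the black finger stud on the keeper, 45 mm from the pivot: an upright cylinder 10 mm in diameter, from 77 to 95 mm above the worktop, pushed on its side.
- keeper_pivot (a point): The keeper's vertical pivot on the left cheek, fixed to the stand at x = 45, y = 126, z = 77 mm.
- green_jar: Loose spice jar with a green cap, 44 mm across and 64 mm high, standing on the right rear part of the board. Origin at the centre of its underside. It rides along upright; not to be touched.
- mill: Loose wooden pepper mill, 58 mm across and 150 mm high, on the worktop to the right of the stand. Origin at its underside. Leave alone.
- mug: Loose patterned white mug, 92 x 127 x 95 mm with its handle, on the worktop to the left front of the stand. Origin at its underside. Leave alone.

How it is judged:
By the outcome, as a careful person would: the job done as asked, in the order asked, and still so for the second after the job is handed in, with the robot touching nothing.
It also fails if it takes over 51 s, if anything falls off the work surface, if the arm or the gripper's body presses on something with over 40 N, if the wrist force passes 120 N, or if a joint passes its speed limit or range.

## Robot

A 6-joint arm with a two-finger parallel gripper is mounted at the origin on a cart in front of the work surface, level with it; the furniture and walls round the work are solid. World frame = base frame: x ahead of the robot, y to its left, z up, the work surface at z = 0. Lengths are in m, angles in rad, forces in N, time in s.
With the tool pointing down it reaches from about 0.275 to 0.775 m from the base axis. Payload 14.6 kg.
Tool frame: the origin (TCP) lies midway between the tips of the shut fingers; the grasp point (between the pads) lies 19 mm behind it; z points along the fingers, y is the line along which they close (so a half turn about z gives the same grasp; the last joint's range is limited). The gripper opens to 85 mm and grips with 20 to 120 N. Pads are 22 mm wide; open, the fingers measure 114 mm over their backs; the gripper's body (76 mm by 85 mm) begins 54 mm behind the grasp point. The pads swing forward as they close: fully open they stand 13 mm farther back than shut.
Start: joints at [0.959, 0.263, -0.048, 1.259, 0, 1.415], TCP at [0.232, 0.471, 0.231] pointing down, gripper open.
Joint ranges: [-2.65, 2.65], [-0.89, 1.7], [-1.18, 1.37], [-2.13, 2.11], [-1.35, 1.29], [-3.14, 3.14]. Speed limits (rad/s): [1.89, 1.89, 2.57, 2.79, 3.14, 3.14].

## Interface

Orientations are given as a unit quaternion [x, y, z, w].
In Python, from plant import ctrl, grab_frame, camera_model, models gives the robot as it stands.
- The arm moves only by the tool move_arm, never from a script. Its argument "motion" is a list of rows, each a list of 3 entries, a list of its own where there are three numbers: the shift along the tool's x, y, z each as a share of 0.3 m, from -1 to 1, then the turn, a rotation vector about the tool's x, y, z each as a share of 90 degrees, from -1 to 1, then the finger opening in mm, from 0 to 85.4. In form: [[[x, y, z], [wx, wy, wz], grip], ...]. A call has exactly 5 rows; each row is the pose to reach, as a shift and turn from the pose commanded when the call began, along the tool's axes at that moment; what a row does not reach only later rows make up. A row lasts 1/8 s, in which the tool goes at most 62.5 mm and 10.7 degrees, less where a joint would pass 70% of its speed; a pose out of reach is approached as far as the arm can. A call with a number of a shift or a turn outside -1 to 1 is refused whole. A call with a gripper value outside its range is refused whole. The fingers move at their own pace and stop on an object; "squeeze" is the grip in N (left out, the last holds). Time passes only in rows, so rows that repeat a pose let the fingers close, or fill a call up. It gives the time, the measured TCP pose, the force, the opening and the grip force at its end, in the units of the state.
- ctrl.sense(): the state, without advancing time (a new reading comes with each control period).
- grab_frame(name): name is "scene" or "side" or "wrist"; returns the picture (480x640x3 uint8, blue, green, red); there is no depth.
- camera_model(name): a dict with "fx", "fy", "cx", "cy" (pixels), "R" (3x3) and "t" (3): a world point X has camera coordinates R X + t. Camera axes: x right, y down, z forward; pixel columns grow to the right and rows downward; lengths in m; the calibration is good to about 2 mm. The wrist camera is an equidistant fisheye: a pixel r from the principal point sees the ray r / f radians off the axis. A picture is of the moment at which its call begins: read the wrist's pose just before it. camera_model takes no time and is no camera call; for the wrist camera it gives the pose at the moment of the call.
- ctrl.sign_off(): hands the job in; it is judged then, once.
Trained networks look in the newest picture that a camera, given by its name, has taken for a name from the list of things; names that differ only in an ending like _2 or _b are one class to them, and where a whole thing is asked for, a point or a joint stands for the part that bears it (a point fixed in the world has none). Each returns a list of dicts, best first, with "conf" (0 to 1); they miss things now and then, are a little off and sometimes report something else, mostly with a low value. They report only what shows in the picture. A call takes as long as a camera call.
- models.cut_out(camera, label): "region" (480x640 bool, what is visible of it) and "position" ([column, row] in pixels, amid what is visible of it).
The state is a dict: "clock": time; "joint_pos": joint angles; "dq": joint speeds; "joint_efforts": joint torques, N m; "eef_pos": TCP position; "eef_rot": TCP orientation; "force": force on the tool from outside, world axes, zero at the start; "ft_torque": the same for the moment, N m; "width": opening from 0.0 (shut) to 1.0 (fully open); "finger_force": force on a finger pad.
Only numpy, scipy, OpenCV 4.12 (cv2) and the standard library are available. Lean on these libraries where they do the work, as an engineer would, in place of code of your own. Each camera call takes 0.05 s, during which the arm holds its last target. There are 200 camera calls.

## Working session

There is one attempt and no reset: what is moved stays moved. The work goes in short steps, Python scripts to look and compute and a tool call to move; the robot and the scene stay as the last step left them, time stands still between calls to the robot, and variables do not carry over. Pictures are saved under pics/ and viewed, at most 10 in all, crops included, and the job is handed in when it is done.

Besides the shell and the picture viewer there is one more tool, called after "Call:" as a command line: name --argument value ..., lists and objects as JSON in quotes. move_arm: Moves the arm, as the interface text tells. Its arguments: {"type":"object","properties":{"motion":{"type":"array"},"squeeze":{"type":"number"}},"required":["motion"]}

```bash
mkdir -p pics
python3 - <<'E'
from plant import ctrl, grab_frame, camera_model, models
import cv2,numpy as np
s=ctrl.sense();print(s)
for c in("scene","side"):
    f=grab_frame(c);cv2.imwrite(f"pics/{c}0.png",f)
    m=camera_model(c);print(c,m["fx"],m["cx"],m["cy"],np.round(m["R"],3).tolist(),np.round(m["t"],3).tolist())
    for l in("prep_stand","board","keeper","keeper_stud","green_jar","mill","mug"):
        for d in models.cut_out(c,l)[:1]: print(l,round(d["conf"],2),np.round(d["position"],1),d["region"].sum())
E
```

```text
{'clock': 0.0, 'joint_pos': array([ 9.58698516e-01,  2.63538956e-01, -4.89353068e-02,  1.25938596e+00,
        3.66836999e-05,  1.41552185e+00]), 'dq': array([-0.00168338,  0.00059148,  0.00175571, -0.00015912, -0.00017625,
       -0.00150398]), 'joint_efforts': array([-2.33889565e-03, -6.37621951e+01,  3.84552276e+01,  1.39091947e-02,
       -2.54486149e-04, -9.10397773e-06]), 'eef_pos': array([0.23140584, 0.4709538 , 0.23081738]), 'eef_rot': array([ 2.26430709e-01,  9.74027130e-01, -4.86402613e-04, -2.16137478e-04]), 'force': array([ 0.35968575,  0.06836062, -0.85462268]), 'ft_torque': array([0.00962316, 0.03178503, 0.01356151]), 'finger_force': 0.0, 'width': 0.9976295307012019}
scene 460.81766496854283 319.9785590130722 233.7504865022572 [[0.477, -0.879, 0.01], [-0.622, -0.346, -0.703], [0.621, 0.329, -0.711]] [-0.127, 0.389, 0.576]
prep_stand 0.88 [342.9 254.8] 7981
board 0.62 [340.7 224.2] 7525
keeper 0.68 [275.6 195.4] 137
keeper_stud 0.71 [279.1 195.5] 173
green_jar 0.88 [390.3 186.8] 659
mill 0.71 [343.7 255.9] 7846
mug 0.81 [197.4 264.3] 2978
side 572.2329290090347 320.46358203539154 237.58630481367518 [[-0.822, -0.568, -0.023], [-0.223, 0.359, -0.906], [0.523, -0.74, -0.422]] [0.441, 0.143, 0.896]
prep_stand 0.69 [236.2 260.3] 81
board 0.6 [303.4 240.8] 2447
keeper 0.61 [235.2 261.5] 70
keeper_stud 0.52 [332.7 323.1] 5027
green_jar 0.67 [242.3 274.9] 5591
mill 0.75 [337.7 194.4] 203
mug 0.79 [334.2 322.5] 4838
```

View pics/scene0.png

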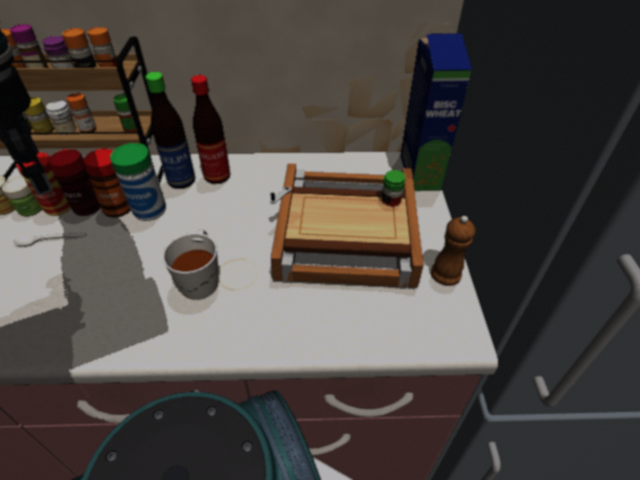

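View pics/side0.png

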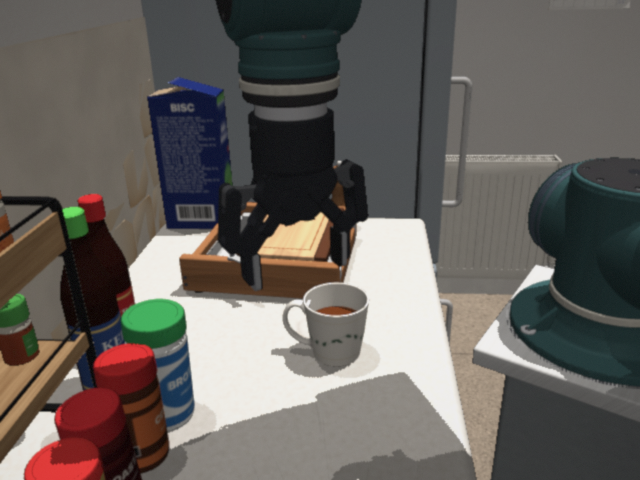

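The scene camera shows the stand around (345,225), the board with the jar at (395,188), the keeper stud near (273,197), the mug at (195,265) and the mill at (455,250). In the side view the gripper hides the keeper. I'll enlarge the stand to pick out its corners.

Run:
```python
import cv2
f=cv2.imread("pics/scene0.png")[155:295,260:440]
cv2.imwrite("pics/crop0.png",cv2.resize(f,None,fx=4.2,fy=4.2,interpolation=cv2.INTER_CUBIC))
```

```text
(no output)
```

View pics/crop0.png

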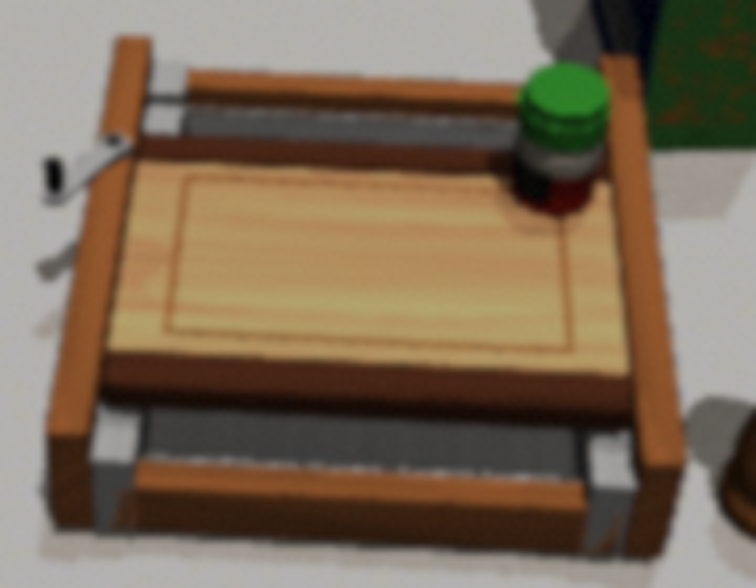

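```bash
cat > h.py <<'E'
import numpy as np
from plant import ctrl, grab_frame, camera_model, models
def proj(c,X):
    m=camera_model(c);p=np.atleast_2d(X)@np.array(m["R"]).T+np.array(m["t"])
    return p[:,:2]/p[:,2:]*[m["fx"],m["fy"]]+[m["cx"],m["cy"]]
def S2W(s,P):
    c,n=np.cos(s[2]),np.sin(s[2]);P=np.atleast_2d(P)
    return np.c_[s[0]+c*P[:,0]-n*P[:,1],s[1]+n*P[:,0]+c*P[:,1],P[:,2]]
E
python3 - <<'E'
from h import *
from scipy.optimize import least_squares as ls
P=np.array([[-140,136,72],[-140,116,72],[140,136,72],[140,116,72],[-140,-116,72],[-140,-136,72],[140,-116,72],[140,-136,72],[-140,136,0],[45,126,77]])/1e3
px=lambda a:np.array(a)/4.2+[260,155]
q=px([[50,433],[92,436],[117,38],[152,38],[640,465],[683,465],[603,57],[637,57],[50,525],[115,140]])
r=ls(lambda s:(proj("scene",S2W(s,P))-q).ravel(),[.5,-.1,-.1],loss="soft_l1");s=r.x
print("stand",s,np.round(r.fun.reshape(-1,2),1).tolist())
b=px([[105,352],[632,376]])
rb=ls(lambda v:(proj("scene",S2W(s,[[v[0]-.085,.114,.078],[v[0]-.085,-.114,.078]]))-b).ravel(),[0.]);print("board x",rb.x,rb.fun)
k=px([[50,162]])
f=lambda a:S2W(s,[[.045-.045*np.cos(a),.126+.045*np.sin(-a),.095]])
rk=ls(lambda a:(proj("scene",f(a[0]))-k).ravel(),[-.3]);print("keeper",rk.x,rk.fun,f(rk.x[0]))
np.save("s.npy",[*s,rb.x[0],rk.x[0]])
print("front",S2W(s,[[rb.x[0]-.085,0,.07]]),"home front",S2W(s,[[-.04,0,.063]]),"pivot",S2W(s,[[.045,.126,.077]]))
from scipy.spatial.transform import Rotation as R
print(R.from_quat(ctrl.sense()["eef_rot"]).as_matrix().round(3))
# other objects
for n,uv,z in(("mug base",(195,290),0),("mug top",(192,250),.095),("mill base",(448,275),0),("jarcap",(394,177),.142)):
    m=camera_model("scene");d=np.array(m["R"]).T@[(uv[0]-m["cx"])/m["fx"],(uv[1]-m["cy"])/m["fy"],1];C=-np.array(m["R"]).T@m["t"]
    print(n,(C+d*(z-C[2])/d[2]).round(3))
E
```

```text
stand [0.56748937 0.10064555 0.43363279] [[-2.0, -0.4], [-0.8, -0.5], [-0.2, -1.3], [0.6, -0.8], [0.4, -0.2], [1.6, 0.5], [-0.8, -0.4], [0.3, 0.0], [0.5, 3.2], [-0.2, 0.6]]
board x [-0.01120481] [-0.05146052 -0.45752928 -0.22091983  0.46071034]
keeper [-0.59166122] [ 0.06418877 -0.1194899 ] [[0.5109437  0.24097303 0.095     ]]
front [[0.48018877 0.06022316 0.07      ]] home front [[0.53119156 0.08383874 0.063     ]] pivot [[0.55538298 0.23389132 0.077     ]]
[[-0.897  0.441 -0.   ]
 [ 0.441  0.897 -0.   ]
 [ 0.    -0.    -1.   ]]
mug base [0.3   0.282 0.   ]
mug top [0.317 0.28  0.095]
mill base [ 0.564 -0.119  0.   ]
jarcap [0.618 0.033 0.142]
```

Call:
move_arm --motion '[[[-0.15,-0.11,0],[0,0,0.11],0],[[-0.3,-0.22,0],[0,0,0.22],0],[[-0.45,-0.33,0],[0,0,0.33],0],[[-0.6,-0.44,0],[0,0,0.433],0],[[-0.7,-0.5,0],[0,0,0.433],0]]'

```text
clock: 1.42
eef_pos: [0.3545, 0.242, 0.2315]
eef_rot: [0.54, 0.842, 0.0, 0.0]
force: [0.2, 1.1, -0.5]
width: 0.002
finger_force: 0.0
```

```bash
cat >> h.py <<'E'
def W2S(s,P):
    c,n=np.cos(s[2]),np.sin(s[2]);d=np.atleast_2d(P)-[s[0],s[1],0]
    return np.c_[c*d[:,0]+n*d[:,1],-n*d[:,0]+c*d[:,1],d[:,2]]
def st():
    from scipy.spatial.transform import Rotation as R
    s=np.load("s.npy");e=ctrl.sense();r=R.from_quat(e["eef_rot"]).as_matrix()
    F=S2W([0,0,-s[2]],e["force"])[0]
    print("t",round(e["clock"],2),"TCP stand mm",(W2S(s,e["eef_pos"])*1e3).round(1),"tool-y yaw rel stand x deg",np.degrees(np.arctan2(r[1,1],r[0,1])-s[2]).round(2),"tilt",r[:,2].round(3),"F stand",F.round(2),"q",e["joint_pos"].round(2))
E
python3 - <<'E'
from h import *
import cv2
st()
cv2.imwrite("pics/side1.png",grab_frame("side"))
s=np.load("s.npy")
print(proj("side",S2W(s[:3],[[-.14,.136,.072],[.14,.136,.072],[-.14,-.136,.072],[.14,-.136,.072],[.045,.126,.077],[s[3]-.085,.114,.078],[s[3]-.085,-.114,.078]])).round(1).tolist())
E
```

```text
t 1.43 TCP stand mm [[-133.9  217.7  231.5]] tool-y yaw rel stand x deg -0.21 tilt [ 0.001  0.    -1.   ] F stand [ 0.69  0.9  -0.53] q [ 0.41  0.1  -0.26  1.21 -0.    1.55]
[[338.6, 268.7], [178.3, 258.9], [357.3, 207.3], [227.8, 201.8], [232.6, 256.9], [314.8, 257.9], [334.8, 207.7]]
```

View pics/side1.png

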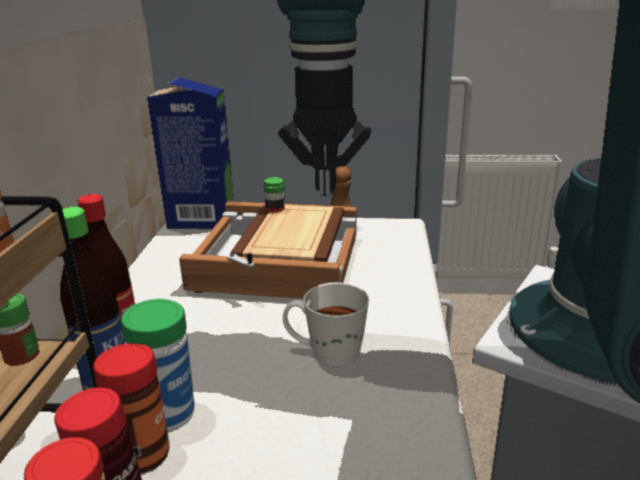

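The side view now shows the stand clear of the gripper. Its near corners are off my estimate by up to 10 px, so I'll refine with both views.

Run:
```python
import cv2
f=cv2.imread("pics/side1.png")[170:305,175:375]
cv2.imwrite("pics/crop1.png",cv2.resize(f,None,fx=4,fy=4,interpolation=cv2.INTER_CUBIC))
```

```text
(no output)
```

View pics/crop1.png

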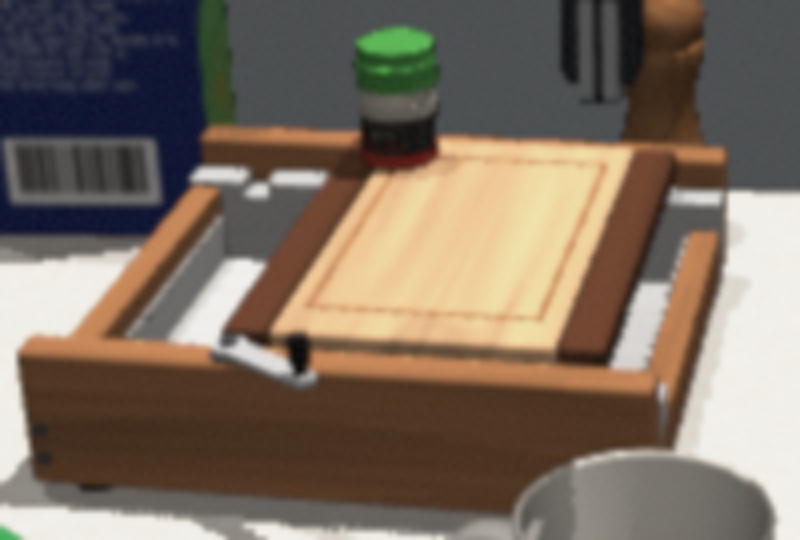

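Run:
```python
from h import *
from scipy.optimize import least_squares as ls
P=np.array([[-140,136,72],[-140,116,72],[140,136,72],[140,116,72],[-140,-116,72],[-140,-136,72],[140,-116,72],[140,-136,72],[45,126,77]])/1e3
q=np.array([[50,433],[92,436],[117,38],[152,38],[640,465],[683,465],[603,57],[637,57],[115,140]])/4.2+[260,155]
P2=np.array([[-140,136,72],[140,136,72],[-140,-136,72],[140,-136,72],[45,126,77],[140,136,0]])/1e3
q2=np.array([[655,392],[22,354],[725,150],[205,128],[230,346],[38,480]])/4.+[175,170]
f=lambda s:np.r_[(proj("scene",S2W(s,P))-q).ravel(),(proj("side",S2W(s,P2))-q2).ravel()]
r=ls(f,[.56,.1,.43],loss="soft_l1");s=r.x
print("stand",s.round(4),np.round(r.fun.reshape(-1,2),1).tolist())
bb=np.array([[605,360],[672,152],[225,335]])/4.+[175,170]; bs=np.array([[105,398],[630,422]])/4.2+[260,155]
g=lambda v:np.r_[(proj("side",S2W(s,[[v[0]-.085,.114,.078],[v[0]-.085,-.114,.078],[v[0]+.085,.114,.078]]))-bb).ravel(),(proj("scene",S2W(s,[[v[0]-.085,.114,.062],[v[0]-.085,-.114,.062]]))-bs).ravel()]
rb=ls(g,[-.01]);print("board",rb.x,rb.fun.reshape(-1,2).round(1).tolist())
k=np.array([50,162])/4.2+[260,155];k2=np.array([298,338])/4+[175,170]
h=lambda a:S2W(s,[[.045-.045*np.cos(a),.126-.045*np.sin(a),.095]])
rk=ls(lambda a:np.r_[(proj("scene",h(a[0]))-k).ravel(),(proj("side",h(a[0]))-k2).ravel()],[-.5]);print("keeper",rk.x,rk.fun.round(1),h(rk.x[0]))
np.save("s.npy",[*s,rb.x[0],rk.x[0]]);st()
```

```text
stand [0.5678 0.1    0.4381] [[-1.3, -0.1], [-0.1, -0.2], [-0.1, -1.1], [0.6, -0.7], [1.1, -0.4], [2.3, 0.2], [-0.8, -0.6], [0.4, -0.1], [0.1, 0.8], [0.4, 0.3], [-1.8, 0.4], [0.8, -0.4], [1.3, -0.3], [0.5, 0.3], [-0.7, 4.9]]
board [-0.02885424] [[-0.7, -1.8], [0.1, -0.2], [-2.4, -1.0], [-0.2, 1.8], [0.3, 2.5]]
keeper [-0.58582861] [ 0.5  0.2 -0.2  0.5] [[0.51058627 0.23980423 0.095     ]]
t 1.48 TCP stand mm [[-132.1  216.8  231.4]] tool-y yaw rel stand x deg -0.41 tilt [ 0.001 -0.001 -1.   ] F stand [ 0.93 -0.3  -0.06] q [ 0.4   0.1  -0.26  1.21 -0.    1.54]
```

Call:
move_arm --motion '[[[-0.17,-0.02,0],[0,0,-0.004],0],[[-0.35,-0.04,0.02],[0,0,-0.004],0],[[-0.53,-0.06,0.1],[0,0,-0.004],0],[[-0.7,-0.06,0.2],[0,0,-0.004],0],[[-0.72,-0.06,0.32],[0,0,-0.004],0]]'

```text
clock: 2.1
eef_pos: [0.4298, 0.0378, 0.1346]
eef_rot: [0.537, 0.843, 0.0, 0.001]
force: [0.0, 0.5, 0.2]
width: 0.002
finger_force: 0.0
```

Run:
```python
from h import *
st()
```

```text
t 2.1 TCP stand mm [[-151.3    2.2  134.6]] tool-y yaw rel stand x deg -0.09 tilt [ 0.002 -0.001 -1.   ] F stand [0.25 0.46 0.2 ] q [-0.1   0.16 -0.46  0.95 -0.    1.03]
```

Call:
move_arm --motion '[[[-0.007,0,0.06],[0,0,0],0],[[-0.007,0,0.12],[0,0,0],0],[[-0.007,0,0.18],[0,0,0],0],[[-0.007,0,0.23],[0,0,0],0],[[-0.007,0,0.245],[0,0,0],0]]'

```text
clock: 2.72
eef_pos: [0.4289, 0.0385, 0.0612]
eef_rot: [0.536, 0.844, -0.0, -0.0]
force: [0.6, -0.3, 0.3]
width: -0.001
finger_force: 0.0
```

Run:
```python
from h import *
import cv2
st()
f=grab_frame("side")[130:290,170:390]
cv2.imwrite("pics/side2.png",cv2.resize(f,None,fx=3.5,fy=3.5,interpolation=cv2.INTER_CUBIC))
```

```text
t 2.73 TCP stand mm [[-151.9    3.3   61.2]] tool-y yaw rel stand x deg 0.12 tilt [-0.001  0.    -1.   ] F stand [ 0.37 -0.54  0.26] q [-0.1   0.24 -0.59  0.74 -0.    1.03]
```

View pics/side2.png

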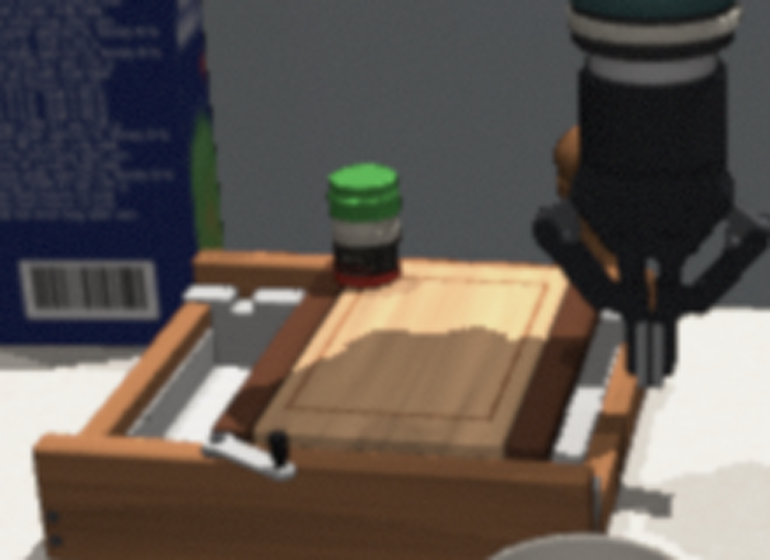

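The fingertip is in front of the board and clear of everything: tip near (650,380), board front edge near (565,400). Approaching slowly.

Call:
move_arm --motion '[[[-0.01,0.02,0.003],[0,0,0],0],[[-0.01,0.04,0.003],[0,0,0],0],[[-0.01,0.055,0.003],[0,0,0],0],[[-0.01,0.067,0.003],[0,0,0],0],[[-0.01,0.077,0.003],[0,0,0],0]]'

```text
clock: 3.4
eef_pos: [0.4516, 0.0457, 0.0609]
eef_rot: [0.536, 0.844, -0.0, -0.0]
force: [0.3, 0.0, 0.6]
width: -0.003
finger_force: 0.0
```

Call:
move_arm --motion '[[[0,0.01,0],[0,0,0],0],[[0,0.02,0],[0,0,0],0],[[0,0.03,0],[0,0,0],0],[[0,0.04,0],[0,0,0],0],[[0,0.05,0],[0,0,0],0]]'

```text
clock: 4.03
eef_pos: [0.4652, 0.0521, 0.0609]
eef_rot: [0.536, 0.844, -0.0, -0.0]
force: [-2.1, -0.3, 0.2]
width: -0.001
finger_force: 0.8
```

Run:
```python
from h import *
st()
```

```text
t 4.03 TCP stand mm [[-1.133e+02  1.000e-01  6.090e+01]] tool-y yaw rel stand x deg 0.11 tilt [-0. -0. -1.] F stand [-1.99  0.61  0.24] q [-0.06  0.29 -0.51  0.77 -0.    1.07]
```

Call:
move_arm --motion '[[[0,0.01,0],[0,0,0],0],[[0,0.02,0],[0,0,0],0],[[0,0.03,0],[0,0,0],0],[[0,0.04,0],[0,0,0],0],[[0,0.05,0],[0,0,0],0]]'

```text
clock: 4.65
eef_pos: [0.4787, 0.0585, 0.0609]
eef_rot: [0.536, 0.844, 0.0, 0.0]
force: [-0.5, -1.0, 0.1]
width: 0.003
finger_force: 0.8
```

Call:
move_arm --motion '[[[0,0.01,0],[0,0,0],0],[[0,0.02,0],[0,0,0],0],[[0,0.03,0],[0,0,0],0],[[0,0.04,0],[0,0,0],0],[[0,0.05,0],[0,0,0],0]]'

```text
clock: 5.28
eef_pos: [0.4923, 0.0649, 0.0609]
eef_rot: [0.536, 0.844, -0.0, -0.0]
force: [-0.4, -0.9, 0.6]
width: -0.003
finger_force: 0.8
```

Call:
move_arm --motion '[[[0,0.01,0],[0,0,0],0],[[0,0.02,0],[0,0,0],0],[[0,0.03,0],[0,0,0],0],[[0,0.035,0],[0,0,0],0],[[0,0.04,0],[0,0,0],0]]'

```text
clock: 5.9
eef_pos: [0.503, 0.0699, 0.0609]
eef_rot: [0.536, 0.844, -0.0, -0.0]
force: [-1.1, -0.8, 0.7]
width: -0.001
finger_force: 0.8
```

Run:
```python
from h import *
import cv2
st()
f=grab_frame("side")[130:290,170:390]
cv2.imwrite("pics/side3.png",cv2.resize(f,None,fx=3.5,fy=3.5,interpolation=cv2.INTER_CUBIC))
```

```text
t 5.9 TCP stand mm [[-71.4   0.3  60.9]] tool-y yaw rel stand x deg 0.11 tilt [-0.  0. -1.] F stand [-1.29 -0.24  0.69] q [-0.02  0.35 -0.42  0.8   0.    1.11]
```

View pics/side3.png

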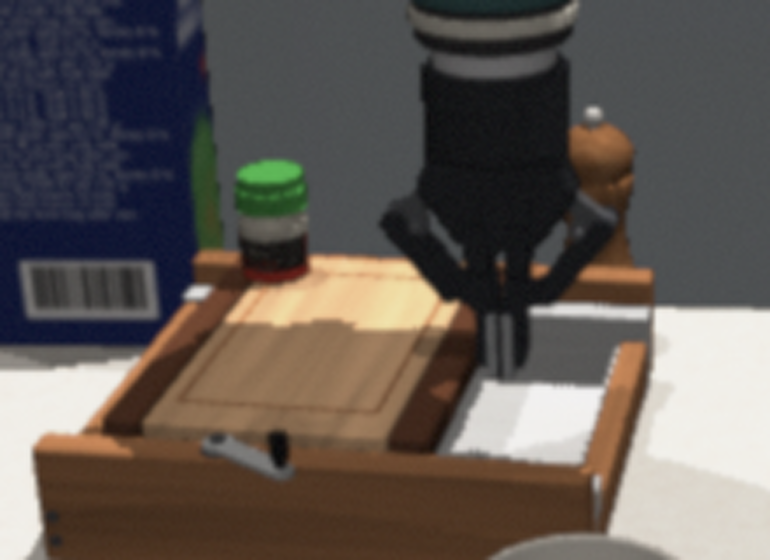

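The board slides squarely and the jar is upright at (272,220). I'm slowing down for the notches.

Call:
move_arm --motion '[[[0,0.006,0],[0,0,0],0],[[0,0.012,0],[0,0,0],0],[[0,0.018,0],[0,0,0],0],[[0,0.024,0],[0,0,0],0],[[0,0.03,0],[0,0,0],0]]'

```text
clock: 6.58
eef_pos: [0.5112, 0.0738, 0.0609]
eef_rot: [0.536, 0.844, 0.0, -0.0]
force: [-1.8, -1.0, 0.6]
width: -0.0
finger_force: 0.8
```

Call:
move_arm --motion '[[[0,0.004,0],[0,0,0],0],[[0,0.008,0],[0,0,0],0],[[0,0.012,0],[0,0,0],0],[[0,0.016,0],[0,0,0],0],[[0,0.02,0],[0,0,0],0]]'

```text
clock: 7.2
eef_pos: [0.5168, 0.0763, 0.061]
eef_rot: [0.536, 0.844, 0.0, 0.0]
force: [-0.0, -0.1, -0.1]
width: 0.0
finger_force: 0.0
```

Run:
```python
from h import *
st()
```

```text
t 7.2 TCP stand mm [[-56.2   0.2  61. ]] tool-y yaw rel stand x deg 0.12 tilt [ 0.  0. -1.] F stand [-0.07 -0.1  -0.12] q [-0.01  0.37 -0.38  0.82  0.    1.12]
```

Call:
move_arm --motion '[[[0,0.002,0],[0,0,0],0],[[0,0.004,0],[0,0,0],0],[[0,0.006,0],[0,0,0],0],[[0,0.008,0],[0,0,0],0],[[0,0.008,0],[0,0,0],0]]'

```text
clock: 7.82
eef_pos: [0.5188, 0.0773, 0.0609]
eef_rot: [0.536, 0.844, -0.0, 0.0]
force: [0.5, -0.0, -0.1]
width: -0.0
finger_force: 0.0
```

Run:
```python
from h import *
import cv2
st()
f=grab_frame("side")[130:290,170:390]
cv2.imwrite("pics/side4.png",cv2.resize(f,None,fx=3.5,fy=3.5,interpolation=cv2.INTER_CUBIC))
```

```text
t 7.83 TCP stand mm [[-54.    0.3  60.9]] tool-y yaw rel stand x deg 0.12 tilt [ 0. -0. -1.] F stand [ 0.45 -0.24 -0.13] q [-0.01  0.38 -0.37  0.82 -0.    1.12]
```

View pics/side4.png

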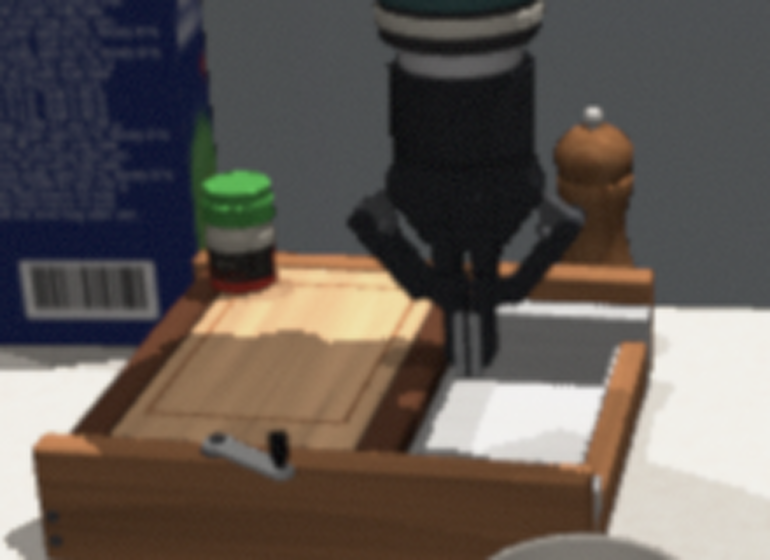

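The board has dropped: its near side is now hidden behind the cheek, the jar is lower and upright at (238,235), and the force is gone. I'll back off and go to the keeper, after a check on how close the bottles are.

Call:
move_arm --motion '[[[0,-0.03,0],[0,0,0],0],[[0,-0.06,0],[0,0,0],0],[[0,-0.06,-0.11],[0,0,0],0],[[0,-0.06,-0.25],[0,0,0],0],[[0,-0.06,-0.37],[0,0,0],0]]'

```text
clock: 8.5
eef_pos: [0.5018, 0.0694, 0.1734]
eef_rot: [0.536, 0.844, 0.0, 0.0]
force: [0.0, 0.7, 0.5]
width: -0.002
finger_force: 0.0
```

Run:
```python
from h import *
st()
m=camera_model("scene");R=np.array(m["R"]);C=-R.T@m["t"];s=np.load("s.npy")
for n,uv in(("red",(215,182)),("blue",(180,187)),("greencap",(147,217))):
    d=R.T@[(uv[0]-m["cx"])/m["fx"],(uv[1]-m["cy"])/m["fy"],1]
    print(n,(W2S(s,C+d*(0-C[2])/d[2])*1e3).round())
```

```text
t 8.5 TCP stand mm [[-72.8   0.3 173.4]] tool-y yaw rel stand x deg 0.1 tilt [ 0. -0. -1.] F stand [0.31 0.58 0.47] q [-0.02  0.26 -0.22  1.1  -0.    1.11]
red [[150. 311.   0.]]
blue [[127. 387.   0.]]
greencap [[ 22. 430.   0.]]
```

Call:
move_arm --motion '[[[0.13,0.07,0],[0,0,-0.116],0],[[0.26,0.14,0],[0,0,-0.232],0],[[0.39,0.21,0],[0,0,-0.348],0],[[0.52,0.28,0],[0,0,-0.464],0],[[0.59,0.325,0],[0,0,-0.58],0]]'

```text
clock: 9.12
eef_pos: [0.5145, 0.2728, 0.1718]
eef_rot: [0.106, 0.994, -0.0, -0.0]
force: [0.2, -0.5, 0.3]
width: 0.0
finger_force: 0.0
```

Run:
```python
from h import *
st()
```

```text
t 9.12 TCP stand mm [[ 25.1 179.1 171.8]] tool-y yaw rel stand x deg 52.73 tilt [-0. -0. -1.] F stand [-0.   -0.53  0.35] q [ 0.35  0.38 -0.03  1.16  0.    0.56]
```

Call:
move_arm --motion '[[[0,0,0.1],[0,0,-0.03],0],[[0,0,0.2],[0,0,-0.03],0],[[0,0,0.26],[0,0,-0.03],0],[[0,0,0.285],[0,0,-0.03],0],[[0,0,0.293],[0,0,-0.03],0]]'

```text
clock: 9.75
eef_pos: [0.5151, 0.2711, 0.0841]
eef_rot: [0.086, 0.996, -0.0, 0.0]
force: [0.2, 0.8, 0.1]
width: 0.002
finger_force: 0.0
```

```bash
cat > arc.py <<'E'
from h import *
import sys
from scipy.spatial.transform import Rotation as R
st()
s=np.load("s.npy");e=ctrl.sense();r=R.from_quat(e["eef_rot"]).as_matrix();p=e["eef_pos"]
# args: a,D pairs (deg,mm)
for w in sys.argv[1:]:
    a,D=map(float,w.split(","));a=np.radians(a)
    x=np.array([.045-.045*np.cos(a)-D/1e3*np.sin(a),.126-.045*np.sin(a)+D/1e3*np.cos(a),.084])
    d=r.T@(S2W(s[:3],x)[0]-p)
    dy=(a+np.pi/2+s[2])-np.arctan2(r[1,1],r[0,1]);dy=(dy+np.pi)%(2*np.pi)-np.pi
    print(w,(d/.3).round(3),(-dy/(np.pi/2)).round(3))
E
python3 arc.py -34,24 -34,20 -30,18 -24,18 -18,18
```

```text
t 9.75 TCP stand mm [[ 24.9 177.3  84.1]] tool-y yaw rel stand x deg 55.0 tilt [ 0. -0. -1.] F stand [0.47 0.62 0.14] q [ 0.34  0.44 -0.19  0.94 -0.    0.52]
-34,24 [-0.002 -0.024  0.   ] -0.011
-34,20 [-0.002 -0.037  0.   ] -0.011
-30,18 [ 0.002 -0.055  0.   ] -0.056
-24,18 [ 0.006 -0.071  0.   ] -0.122
-18,18 [ 0.008 -0.088  0.   ] -0.189
```

Call:
move_arm --motion '[[[-0.002,-0.024,0],[0,0,-0.011],0],[[-0.002,-0.037,0],[0,0,-0.011],0],[[0.002,-0.055,0],[0,0,-0.056],0],[[0.006,-0.071,0],[0,0,-0.122],0],[[0.008,-0.088,0],[0,0,-0.189],0]]'

```text
clock: 10.38
eef_pos: [0.5086, 0.2455, 0.0845]
eef_rot: [-0.064, 0.998, 0.0, 0.001]
force: [0.6, 0.1, 1.0]
width: 0.005
finger_force: 0.4
```

```bash
python3 arc.py -12,18 -6,18 0,18 6,18 12,18
```

```text
t 10.38 TCP stand mm [[  8.1 156.9  84.5]] tool-y yaw rel stand x deg 72.21 tilt [ 0.001  0.001 -1.   ] F stand [ 0.56 -0.14  0.96] q [ 0.31  0.41 -0.24  0.92  0.    0.18]
-12,18 [ 0.007 -0.016  0.002] -0.064
-6,18 [ 0.011 -0.032  0.002] -0.131
0,18 [ 0.013 -0.049  0.002] -0.198
6,18 [ 0.013 -0.066  0.002] -0.264
12,18 [ 0.011 -0.083  0.002] -0.331
```

Call:
move_arm --motion '[[[0.007,-0.016,0.002],[0,0,-0.064],0],[[0.011,-0.032,0.002],[0,0,-0.131],0],[[0.013,-0.049,0.002],[0,0,-0.198],0],[[0.013,-0.066,0.002],[0,0,-0.264],0],[[0.011,-0.083,0.002],[0,0,-0.331],0]]'

```text
clock: 11.0
eef_pos: [0.5084, 0.2203, 0.0839]
eef_rot: [-0.318, 0.948, 0.0, 0.0]
force: [-0.4, 1.2, 0.2]
width: 0.001
finger_force: 0.4
```

```bash
python3 arc.py 18,18 24,18 30,18 36,18 42,18
```

```text
t 11.0 TCP stand mm [[ -2.8 134.2  83.9]] tool-y yaw rel stand x deg 102.0 tilt [ 0.001  0.    -1.   ] F stand [0.18 1.28 0.22] q [ 0.26  0.4  -0.26  0.91  0.   -0.39]
18,18 [ 0.005 -0.016 -0.   ] -0.067
24,18 [ 0.009 -0.032 -0.   ] -0.133
30,18 [ 0.011 -0.049 -0.   ] -0.2
36,18 [ 0.011 -0.066 -0.   ] -0.267
42,18 [ 0.01  -0.083 -0.   ] -0.333
```

Call:
move_arm --motion '[[[0.005,-0.016,0],[0,0,-0.067],0],[[0.009,-0.032,0],[0,0,-0.133],0],[[0.011,-0.049,0],[0,0,-0.2],0],[[0.011,-0.066,0],[0,0,-0.267],0],[[0.01,-0.083,0],[0,0,-0.333],0]]'

```text
clock: 11.62
eef_pos: [0.5209, 0.1986, 0.0839]
eef_rot: [-0.552, 0.834, 0.0, 0.0]
force: [-0.5, 0.7, -0.4]
width: 0.003
finger_force: 0.4
```

```bash
python3 arc.py 48,18 54,18 60,18 66,18 72,18
```

```text
t 11.62 TCP stand mm [[ -0.6 109.2  83.9]] tool-y yaw rel stand x deg 131.97 tilt [ 0.001  0.    -1.   ] F stand [-0.14  0.8  -0.42] q [ 0.22  0.4  -0.26  0.91  0.   -0.95]
48,18 [ 0.005 -0.016 -0.   ] -0.067
54,18 [ 0.009 -0.033 -0.   ] -0.134
60,18 [ 0.011 -0.049 -0.   ] -0.2
66,18 [ 0.011 -0.066 -0.   ] -0.267
72,18 [ 0.009 -0.083 -0.   ] -0.334
```

Call:
move_arm --motion '[[[0.005,-0.016,0],[0,0,-0.067],0],[[0.009,-0.033,0],[0,0,-0.134],0],[[0.011,-0.049,0],[0,0,-0.2],0],[[0.011,-0.066,0],[0,0,-0.267],0],[[0.009,-0.083,0],[0,0,-0.334],0]]'

```text
clock: 12.25
eef_pos: [0.5427, 0.1862, 0.0838]
eef_rot: [0.75, -0.662, 0.0, -0.0]
force: [-1.1, -1.2, 0.3]
width: 0.003
finger_force: 0.5
```

```bash
python3 arc.py 76,18 80,18 83,18 86,18 88,18
```

```text
t 12.25 TCP stand mm [[13.8 88.7 83.8]] tool-y yaw rel stand x deg -197.97 tilt [ 0. -0. -1.] F stand [-1.51 -0.66  0.31] q [ 0.19  0.43 -0.21  0.93 -0.   -1.51]
76,18 [ 0.003 -0.011 -0.001] -0.044
80,18 [ 0.006 -0.022 -0.001] -0.089
83,18 [ 0.008 -0.03  -0.001] -0.122
86,18 [ 0.01  -0.039 -0.001] -0.155
88,18 [ 0.01  -0.044 -0.001] -0.177
```

Call:
move_arm --motion '[[[0.003,-0.011,-0.001],[0,0,-0.044],0],[[0.006,-0.022,-0.001],[0,0,-0.089],0],[[0.008,-0.03,-0.001],[0,0,-0.122],0],[[0.01,-0.039,-0.001],[0,0,-0.155],0],[[0.01,-0.044,-0.001],[0,0,-0.177],0]]'

```text
clock: 12.88
eef_pos: [0.5562, 0.1849, 0.084]
eef_rot: [0.834, -0.552, 0.0, -0.0]
force: [0.1, -0.9, 0.0]
width: 0.003
finger_force: 0.5
```

Call:
move_arm --motion '[[[0,-0.002,0],[0,0,0],0],[[0,-0.004,0],[0,0,0],0],[[0,-0.006,0],[0,0,0],0],[[0,-0.007,0],[0,0,0],0],[[0,-0.008,0],[0,0,0],0]]'

```text
clock: 13.5
eef_pos: [0.5582, 0.1862, 0.0837]
eef_rot: [0.833, -0.553, 0.0, -0.0]
force: [-0.0, -1.4, 1.0]
width: 0.001
finger_force: 0.5
```

```bash
python3 arc.py 90,18
```

```text
t 13.5 TCP stand mm [[27.9 82.1 83.7]] tool-y yaw rel stand x deg -182.23 tilt [ 0.  0. -1.] F stand [-0.59 -1.25  1.05] q [ 0.18  0.45 -0.17  0.95  0.   -1.79]
90,18 [ 0.004  0.003 -0.001] -0.025
```

Call:
move_arm --motion '[[[0,-0.002,0],[0,0,0],0],[[0,-0.004,0],[0,0,0],0],[[0,-0.005,0],[0,0,0],0],[[0,-0.006,0],[0,0,0],0],[[0,-0.006,0],[0,0,0],0]]'

```text
clock: 14.12
eef_pos: [0.5598, 0.1868, 0.0837]
eef_rot: [0.833, -0.553, -0.0, 0.0]
force: [-2.0, -0.8, 0.5]
width: -0.002
finger_force: 0.8
```

Call:
move_arm --motion '[[[0,-0.001,0],[0,0,0],0],[[0,-0.002,0],[0,0,0],0],[[0,-0.003,0],[0,0,0],0],[[0,-0.004,0],[0,0,0],0],[[0,-0.004,0],[0,0,0],0]]'

```text
clock: 14.75
eef_pos: [0.5603, 0.1871, 0.0835]
eef_rot: [0.833, -0.553, -0.0, 0.001]
force: [-6.1, -3.6, 3.2]
width: -0.001
finger_force: 3.5
```

The stop is felt at about 7 N. Backing off and lifting clear.

Call:
move_arm --motion '[[[0,0.02,0],[0,0,0],0],[[0,0.07,0],[0,0,0],0],[[0,0.08,-0.1],[0,0,0],0],[[0,0.1,-0.28],[0,0,0],0],[[0,0.2,-0.45],[0,0,0],0]]'

```text
clock: 15.38
eef_pos: [0.5061, 0.1642, 0.2202]
eef_rot: [0.833, -0.553, 0.0, -0.001]
force: [0.3, 0.2, 0.7]
width: -0.002
finger_force: 0.0
```

Call:
move_arm --motion '[[[0,0.15,0],[0,0,0],0],[[0,0.3,0],[0,0,0],0],[[0,0.4,0],[0,0,0],0],[[0,0.4,0],[0,0,0],0],[[0,0.4,0],[0,0,0],0]]'

```text
clock: 16.0
eef_pos: [0.3959, 0.1175, 0.2189]
eef_rot: [0.833, -0.553, 0.0, -0.0]
force: [0.9, 0.2, 0.4]
width: 0.001
finger_force: 0.0
```

Run:
```python
from h import *
import cv2
st()
f=grab_frame("side")[150:310,170:390];g=grab_frame("scene")[140:300,250:470]
cv2.imwrite("pics/fin.png",cv2.resize(np.vstack([f,g]),None,fx=1.85,fy=1.85,interpolation=cv2.INTER_CUBIC))
```

```text
t 16.0 TCP stand mm [[-148.2   88.8  218.9]] tool-y yaw rel stand x deg -182.23 tilt [ 0.001  0.    -1.   ] F stand [ 0.87 -0.16  0.42] q [ 0.09  0.08 -0.32  1.17  0.   -1.88]
```

View pics/fin.png

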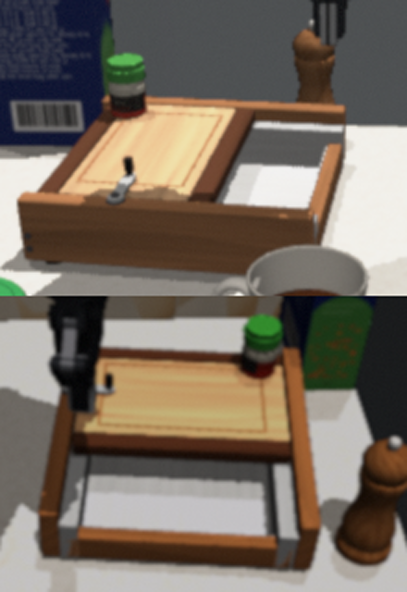

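The final view shows the board flat between the cheeks, the keeper square across its edge at (122,180), the jar upright, and the mill and mug in place. Handing in.

```bash
python3 -c "
from plant import ctrl
print(ctrl.sign_off())"
```

```text
the job is handed in; nothing more can be done
None
```

The board is pushed home and lies flat in its notches, and the keeper is swung square across its edge to the stop. The jar rode along upright, the mill and mug were left alone, and I handed the job in at about 16 s; no verdict was shown.

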